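Open the safety-capped consolidant jar

TASK

Open the white consolidant jar on the conservation bench: squeeze the two side tabs of its grey safety cap inward, keep them squeezed while you turn the cap anticlockwise (seen from above) until you feel it come up against its end stop, then lift it straight off and set it down gently, right way up, flat in the steel tray. Do not force the cap against the jar: its plastic is brittle and cracks at about 50 N. Leave the specimen box, the vial and the brush where they are.

Things in the scene. Friction and masses are not known exactly. Their poses are not given: they have to be found in the camera images.
- cap_center (a point): Grey safety cap, loose, on the jar at the start: 28 mm high, skirt 48 mm across, 84 g, free to sit 1 mm off-centre. Point on its axis, 14 mm above its underside and 14 mm below its top; z up. Its two squeeze tabs stand on its +y and -y sides, outer faces 60 mm apart when free, 51 mm when fully in. Set down, the point is 14 mm above the floor under it.
- tab_a_face (a point): Centre of the outer face of the cap's +y tab: a flat upright plate, 20 mm wide (cap's x), 20 mm high, its top level with the cap's. Below it a 12 mm wide foot reaches down into a notch on the jar and stops the cap turning either way until both tabs are in by 3 mm or more.
- tab_b_face (a point): The same point on the -y tab.
- tab_a (a joint): How far the +y tab is pushed in (m): 0 free, 0.0045 fully in. It springs back: 5 N starts it, 12 N holds it fully in.
- tab_b (a joint): The same for the -y tab.
- jar: White jar, 76 mm across, clamped in a round stand 116 mm across; fixed. Origin on its axis at the bench, z up. Shoulder 85 mm above the bench. Notch blocks around the tabs' feet stand 7.5 mm up from the shoulder, out to 33 mm from the axis: fingers turning the cap must keep their tips more than 93 mm above the bench. The cap starts with its axes parallel to the jar's, underside 87 mm up.
- jar_mouth (a point): Centre of the mouth of the jar's neck, 111 mm above the bench. Hooks on the neck, hidden under the cap and placed differently on every jar, hold the cap down: its hard end stop is met somewhere between 38 and 85 degrees of anticlockwise turn (50 N there is a turning moment of 0.6 N m), and it lifts freely only within the last 7 degrees before that stop. Its underside must rise 26 mm to clear the neck.
- tray: The square steel tray, 156 mm on a side, walls 4 mm thick and 9 mm high, floor 4 mm thick (its top is 4 mm above the bench); fixed. The origin is under its centre on the bench.
- findbox: Bystander: open cardboard specimen box 85 x 65 x 30 mm with a rusty iron piece in it; origin at the centre of its underside.
- vial: Bystander: amber vial 38 mm across, 65 mm high; origin at the centre of its underside.
- brush: Bystander: brush 160 mm long lying along its x axis between jar and tray; origin under its middle.
Mind the look-alikes: they are no part of the job. What is shaped like the part that bears cap_center but pink or yellow is not meant. Of the things that look like the jar, the smaller one is meant.

How it is judged:
By the outcome, as a careful person would: the job done as asked, in the order asked, and still so for the second after the job is handed in, with the robot touching nothing.
It also fails if it takes over 72 s, if anything falls off the work surface, if the arm or the gripper's body presses on something with over 40 N, if the wrist force passes 120 N, or if a joint passes its speed limit or range.

ROBOT

A 6-joint arm with a two-finger parallel gripper is mounted at the origin on the work surface. World frame = base frame: x ahead of the robot, y to its left, z up, the work surface at z = 0. Lengths are in m, angles in rad, forces in N, time in s.
With the tool pointing down it reaches from about 0.4 to 0.825 m from the base axis. Payload 7 kg.
Tool frame: the origin (TCP) lies midway between the tips of the shut fingers; the grasp point (between the pads) lies 19 mm behind it; z points along the fingers, y is the line along which they close (so a half turn about z gives the same grasp; the last joint's range is limited). The gripper opens to 88 mm and grips with 3 to 60 N. Pads are 19 mm wide; open, the fingers measure 130 mm over their backs; the gripper's body (78 mm by 193 mm) begins 47 mm behind the grasp point.
Start: joints at [-1, 0.359, 0.012, 0, -1.224, -0.288], TCP at [0.188, -0.648, 0.227] pointing down, gripper open.
Joint ranges: [-3.07, 3.07], [-1.43, 2.12], [-1.02, 1.25], [-3.03, 1.67], [-3.05, -0], [-3.03, 3.03]. Speed limits (rad/s): [2.39, 2.39, 3.01, 3.14, 3.14, 3.14].

INTERFACE

Orientations are given as [roll, pitch, yaw] about the fixed x, y, z axes, in that order (R = Rz(yaw) Ry(pitch) Rx(roll)).
In Python, from station import telemetry, eyes, ticket, recognise, trace gives the robot as it stands. The module is installed in compiled form; this text tells all that it offers.
- The arm moves only by the tool servo_tool, never from a script. Its argument "series" is a list that holds one entry, the list of rows, each a list of 4 numbers: the shift along the tool's x, y, z in mm, then the turn about the tool's z in rad. In form: [[[x, y, z, roll], ...]]. A call has exactly 10 rows; each row shifts and turns the commanded pose from where the row before left it, along the tool's axes as they then stand; what a row does not reach is not made up. A row lasts 1/12 s, in which the tool goes at most 41.7 mm and 7.16 degrees, less where a joint would pass 70% of its speed; a pose out of reach is approached as far as the arm can. A call is refused whole if a number of a shift passes 41.7 or a number of a turn 0.125, either way. A call with a gripper value outside its range is refused whole. "claw" is the gripper's target within -1 to 1 (shut at 1, half-way at 0, fully open at -1), set as the call begins (left out, the last holds). The fingers move at their own pace and stop on an object; "grip_force" is the grip in N (left out, the last holds). Time passes only in rows, so rows that do not move let the fingers close, or fill a call up. It gives the time, the measured TCP pose, the force, the opening and the grip force at its end, in the units of the state.
- telemetry.get_state(): the state, without advancing time (a new reading comes with each control period).
- eyes.grab_frame(name): name is "scene" or "top"; returns the picture (400x640x3 uint8, red, green, blue); there is no depth.
- eyes.calibration(name): a dict with "mtx" (3x3 intrinsics, pixels), "k1" (the pictures are not rectified: a ray, as slopes to the right and down, at radius r is drawn at 1 + k1 r^2 times it, then the intrinsics apply), "rvec" (rotation vector, rad) and "tvec" (3), from world to camera coordinates, as OpenCV has them. Camera axes: x right, y down, z forward; pixel columns grow to the right and rows downward; lengths in m; the calibration is good to about 2 mm. A picture is of the moment at which its call begins. calibration takes no time and is no camera call.
- ticket.job_done(): hands the job in; it is judged then, once.
Trained networks look in the newest picture that a camera, given by its name, has taken for a name from the list of things; names that differ only in an ending like _2 or _b are one class to them, and where a whole thing is asked for, a point or a joint stands for the part that bears it (a point fixed in the world has none). Each returns a list of dicts, best first, with "conf" (0 to 1); they miss things now and then, are a little off and sometimes report something else, mostly with a low value. They report only what shows in the picture. A call takes as long as a camera call. They do not tell look-alikes from the thing itself.
- recognise(camera, name): "position" ([x, y, z] in m, in world coordinates, good to about 4 mm: the middle of the surface that is visible of it).
- trace(camera, name): "mask" (400x640 bool, what is visible of it).
The state is a dict: "t": time; "q": joint angles; "qd": joint speeds; "joint_efforts": joint torques, N m; "eef_pos": TCP position; "ee_rot": TCP orientation; "force": force on the tool from outside, world axes, zero at the start; "moment": the same for the moment, N m; "width": finger opening in m; "gripper_force": force on a finger pad.
Only numpy, scipy, OpenCV 4.12 (cv2) and the standard library are available. Lean on these libraries where they do the work, as an engineer would, in place of code of your own. Each camera call takes 0.05 s, during which the arm holds its last target. There are 200 camera calls.

## Working session

There is one attempt and no reset: what is moved stays moved. The work goes in short steps, Python scripts to look and compute and a tool call to move; the robot and the scene stay as the last step left them, time stands still between calls to the robot, and variables do not carry over. Pictures are saved under pics/ and viewed, at most 10 in all, crops included, and the job is handed in when it is done.

Besides the shell and the picture viewer there is one more tool, called after "Request:" by a JSON object that holds its "fn" and its "kwargs". servo_tool: Moves the arm, as the interface text tells. Its arguments: {"type":"object","properties":{"series":{"type":"array"},"claw":{"type":"number"},"grip_force":{"type":"number"}},"required":["series"]}

```bash
mkdir -p pics
cat > h.py <<'E'
import numpy as np, cv2
from station import telemetry, eyes, ticket, recognise, trace
def cal(n):
    c=eyes.calibration(n); R=cv2.Rodrigues(np.array(c['rvec'],float))[0]; return np.array(c['mtx'],float),float(c['k1']),R,np.array(c['tvec'],float).ravel()
def proj(n,P):
    K,k,R,t=cal(n); p=np.atleast_2d(P)@R.T+t; s=p[:,:2]/p[:,2:]; s=s*(1+k*(s**2).sum(1,keepdims=True)); return s@K[:2,:2].T+K[:2,2]
def back(n,uv,z):
    K,k,R,t=cal(n); d=(np.atleast_2d(uv)-K[:2,2])/[K[0,0],K[1,1]]; s=d.copy()
    for _ in range(30): s=d/(1+k*(s**2).sum(1,keepdims=True))
    r=np.c_[s,np.ones(len(s))]@R; o=-R.T@t; return o+r*((z-o[2])/r[:,2:])
def save(n,f,img=None):
    im=eyes.grab_frame(n) if img is None else img
    cv2.imwrite('pics/'+f,cv2.cvtColor(im,cv2.COLOR_RGB2BGR)); return im
E
python3 - <<'E'
from h import *
for n in ('scene','top'):
    save(n,n+'0.png')
    for o in ('cap_center','tab_a_face','jar','tray','findbox','vial','brush'):
        for d in recognise(n,o)[:4]: print(n,o,np.round(d['position'],3),round(d['conf'],2),proj(n,d['position']).round()[0])
    print(n,cal(n)[0][0,0],-cal(n)[2].T@cal(n)[3])
s=telemetry.get_state();print(s['t'],s['eef_pos'],s['ee_rot'],s['width'],s['force'],s['moment'])
E
```

```text
scene cap_center [0.607 0.168 0.113] 0.98 [354. 199.]
scene cap_center [0.621 0.31  0.029] 0.83 [405. 237.]
scene cap_center [0.462 0.175 0.03 ] 0.64 [368. 174.]
scene tab_a_face [0.641 0.3   0.02 ] 0.42 [398. 244.]
scene jar [0.63  0.177 0.028] 0.7 [352. 225.]
scene jar [0.493 0.35  0.075] 0.68 [434. 190.]
scene tray [ 0.581 -0.118  0.006] 0.64 [253. 185.]
scene findbox [ 0.756 -0.08   0.016] 0.76 [239. 241.]
scene vial [0.756 0.144 0.064] 0.59 [324. 259.]
scene brush [0.544 0.027 0.016] 0.67 [307. 186.]
scene 441.2819997417265 [1.18138238 0.26899416 0.99906909]
top cap_center [0.597 0.164 0.117] 0.94 [290. 202.]
top cap_center [0.609 0.304 0.025] 0.69 [235. 203.]
top cap_center [0.456 0.175 0.028] 0.65 [289. 266.]
top jar [0.578 0.154 0.011] 0.71 [298. 215.]
top jar [0.468 0.336 0.105] 0.57 [212. 263.]
top tray [0.598 0.162 0.118] 0.7 [291. 201.]
top tray [ 0.571 -0.12   0.005] 0.56 [410. 215.]
top findbox [ 0.753 -0.082  0.017] 0.89 [392. 142.]
top vial [0.736 0.141 0.067] 0.67 [301. 145.]
top brush [0.532 0.027 0.02 ] 0.98 [351. 232.]
top 386.5930758821546 [0.49837742 0.08678031 0.94707889]
0.8 [ 0.18834499 -0.64818572  0.22660675] [-3.14151593e+00  1.22849272e-05 -2.85879553e+00] 0.08762460428593263 [-0.06190922 -0.20446938 -0.01339482] [-0.002814    0.05951607 -0.00546889]
```

View pics/scene0.png

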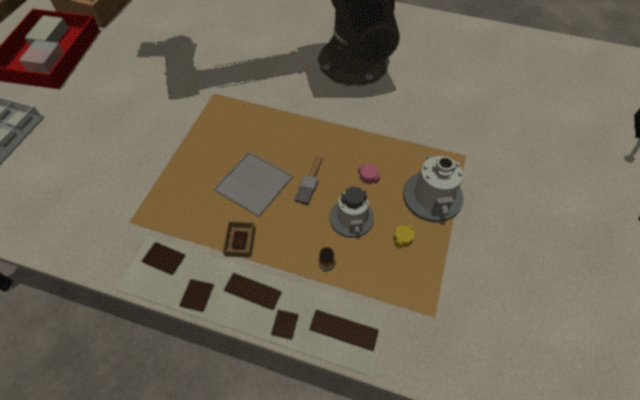

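View pics/top0.png

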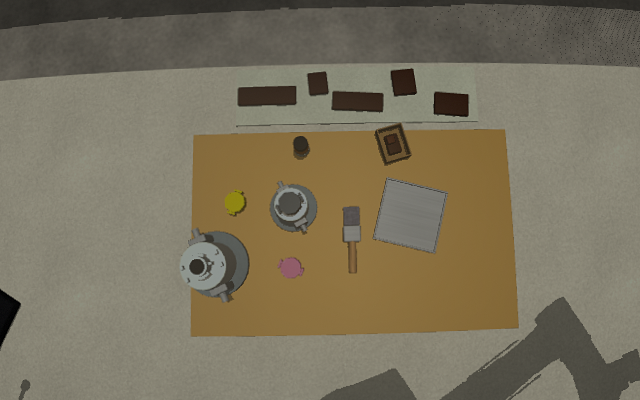

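The images show three cap-shaped things: grey on the small jar (top 290,202; scene 354,197), yellow loose (top 235,203) and pink loose (top 290,267). There are two jars, a small one (top 293,207) and a large one (top 212,263). The grey cap on the small jar fits the description. I'll confirm that in an enlarged crop, which should also show the tab direction.

Run:
```python
from h import *
a=eyes.grab_frame('top');b=eyes.grab_frame('scene')
A=cv2.resize(a[172:242,255:325],(490,490),interpolation=cv2.INTER_CUBIC)[:,:400]
A=cv2.resize(a[175:240,262:322],(396,429),interpolation=cv2.INTER_CUBIC);B=cv2.resize(b[175:240,322:382],(396,429),interpolation=cv2.INTER_CUBIC)
im=np.hstack([A,B]);im=np.clip(im.astype(float)*1.5,0,255).astype(np.uint8);save('','crop.png',im)
for n,o in (('top','cap_center'),('scene','cap_center'),('top','jar'),('scene','jar'),('top','tray')):
    for d in trace(n,o)[:4]:
        m=d['mask'].astype(np.uint8);M=cv2.moments(m,True);c=np.array([M['m10'],M['m01']])/M['m00']
        print(n,o,round(d['conf'],2),c.round(1),m.sum(),cv2.minAreaRect(cv2.findNonZero(m)))
```

```text
top cap_center 0.86 [290.2 267.4] 383 ((290.45001220703125, 267.3500061035156), (20.55480194091797, 22.76839828491211), 71.56504821777344)
top cap_center 0.8 [289.6 202.8] 467 ((289.65753173828125, 202.24659729003906), (23.40822982788086, 23.876394271850586), 20.556045532226562)
top cap_center 0.72 [235. 202.] 400 ((235.0, 202.00003051757812), (22.059484481811523, 20.746417999267578), 66.80140686035156)
scene cap_center 0.92 [403.8 235.4] 364 ((403.5899353027344, 235.12998962402344), (20.788938522338867, 20.081832885742188), 81.8698959350586)
scene cap_center 0.76 [353.6 197.1] 438 ((353.13232421875, 196.77940368652344), (23.66680335998535, 22.809310913085938), 30.963754653930664)
scene cap_center 0.7 [326.5 258.3] 299 ((326.5, 258.0), (22.0, 15.0), 90.0)
scene cap_center 0.65 [369.  173.6] 336 ((368.7567443847656, 174.04054260253906), (20.056676864624023, 19.892276763916016), 80.53767395019531)
top jar 0.91 [214.3 263.1] 3646 ((214.63404846191406, 263.0589904785156), (68.06282806396484, 65.57316589355469), 23.749494552612305)
top jar 0.57 [293.2 208.3] 1420 ((292.7560119628906, 207.65916442871094), (47.27940368652344, 46.918888092041016), 11.888657569885254)
scene jar 0.63 [435.  189.5] 3138 ((433.0, 188.0), (66.0, 60.0), 90.0)
top tray 0.96 [409.9 215.1] 3978 ((410.2528076171875, 215.07876586914062), (64.00741577148438, 63.966800689697266), 12.907408714294434)
top tray 0.7 [293.6 208.8] 1356 ((292.9411926269531, 207.7353057861328), (46.80937194824219, 47.051910400390625), 14.03624439239502)
```

View pics/crop.png

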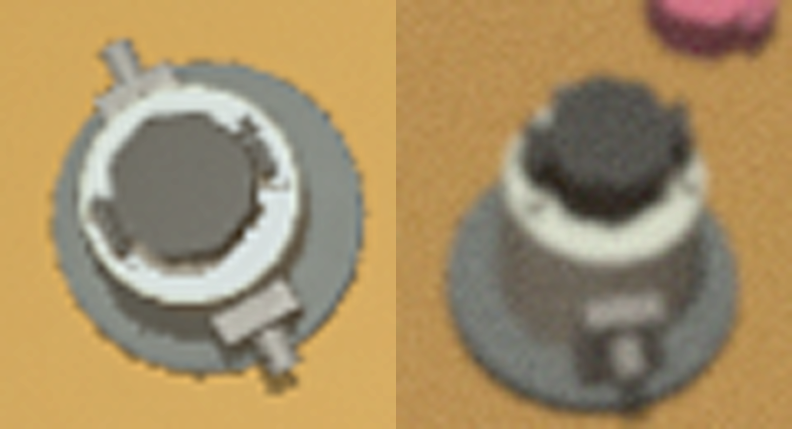

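The crop confirms it: the grey cap sits on the smaller white jar. Its tabs are at about (260,148) and (110,228) in the crop, perpendicular to the clamp screws at (120,60) and (280,380).

Run:
```python
from h import *
from scipy.optimize import least_squares
th=np.linspace(0,2*np.pi,60)
def sil(n,x,y):
    m=np.zeros((1600,2560),np.uint8)
    P=np.vstack([np.c_[x+.024*np.cos(th),y+.024*np.sin(th),0*th+z] for z in (.087,.115)])
    p=(proj(n,P)+.5)*4
    cv2.fillConvexPoly(m,cv2.convexHull(p.astype(np.float32)).round().astype(np.int32),1)
    M=cv2.moments(m,True); return np.array([M['m10'],M['m01']])/M['m00']/4-.5
for n,g in (('top',(.6,.165)),('scene',(.6,.165))):
    im=eyes.grab_frame(n); recognise(n,'jar')
    c=proj(n,[*g,.105])[0]
    hsv=cv2.cvtColor(im,cv2.COLOR_RGB2HSV)
    ms=[d['mask'] for d in trace(n,'cap_center') if np.hypot(*(np.argwhere(d['mask']).mean(0)[::-1]-c))<15]
    if not ms: print(n,'none');continue
    yx=np.argwhere(ms[0]);cc=yx.mean(0)[::-1]
    r=least_squares(lambda v:sil(n,*v)-cc,g,diff_step=5e-3); print(n,'cap',r.x,cc)
# tab direction, top crop pixels
off=np.array([262,175]);
for p,q in (((110,228),(260,148)),((120,60),(280,380))):
    w=back('top',np.array([p,q])/6.6+off,.105);d=w[1]-w[0];print(w[:,:2].round(4),w.mean(0),np.degrees(np.arctan2(d[1],d[0])),np.hypot(*d[:2]))
# stand circle top: crop edges left 52 right 363 top 62 bottom 375
w=back('top',np.array([[52,218],[363,218],[207,62],[207,375]])/6.6+off,.01);print(w[:2].mean(0),w[2:].mean(0),np.ptp(w,axis=0))
print('tray top',back('top',[[410.1,215.1]],.006),'ang',[np.degrees(np.arctan2(*(back('top',[[410+20*np.cos(a),215+20*np.sin(a)]],.005)-back('top',[[410,215]],.005))[0,[1,0]])) for a in [np.radians(12.9)]])
w=back('scene',np.array([[253,154],[292,179],[258,212],[216,183]]),.009);print(w.mean(0),w.round(3))
```

```text
top cap [0.5964996  0.16653518] [289.08333333 202.96052632]
scene cap [0.59565742 0.16513398] [353.25635104 197.26558891]
[[0.5823 0.1895]
 [0.608  0.1393]] [0.59515981 0.16441107 0.105     ] -62.93426922969436 0.05641589160197808
[[0.6387 0.1858]
 [0.5308 0.1338]] [0.58475215 0.15980066 0.105     ] -154.31607223781063 0.11977351924407569
[0.59472333 0.1650831  0.01      ] [0.59494457 0.16520869 0.01      ] [0.11622816 0.1150411  0.        ]
tray top [[ 0.5714002  -0.12005031  0.006     ]] ang [np.float64(-104.22727135574979)]
[ 0.57051189 -0.11625223  0.009     ] [[ 0.484 -0.158  0.009]
 [ 0.531 -0.022  0.009]
 [ 0.659 -0.07   0.009]
 [ 0.609 -0.214  0.009]]
```

Request:
{"fn": "servo_tool", "kwargs": {"series": [[[0, 0, -20, 0], [0, 0, -20, 0], [0, 0, 0, 0.05], [0, 0, 0, 0.05], [0, 0, 0, 0], [0, 0, 0, 0], [0, 0, 0, 0], [0, 0, 0, 0], [0, 0, 0, 0], [0, 0, 0, 0]]], "claw": -1}}

```text
t: 2.28
eef_pos: [0.1883, -0.6482, 0.2664]
ee_rot: [3.141, -0.0, -2.958]
force: [-0.1, -0.5, -0.3]
width: 0.0879
gripper_force: 0.0
```

Request:
{"fn": "servo_tool", "kwargs": {"series": [[[0, 0, 0, -0.09], [0, 0, 0, -0.09], [0, 0, 0, -0.09], [-26, 20, 0, 0], [-26, 20, 0, 0], [-26, 20, 0, 0], [-26, 20, 0, 0], [-26, 20, 0, 0], [-26, 20, 0, 0], [-26, 20, 0, 0]]]}}

```text
t: 3.12
eef_pos: [0.2911, -0.4413, 0.2667]
ee_rot: [-3.141, 0.0, -2.689]
force: [0.8, -0.0, 0.7]
width: 0.0876
gripper_force: 0.0
```

Request:
{"fn": "servo_tool", "kwargs": {"series": [[[-26, 20, 0, 0], [-26, 20, 0, 0], [-26, 20, 0, 0], [-26, 20, 0, 0], [-26, 20, 0, 0], [-26, 20, 0, 0], [-26, 20, 0, 0], [-26, 20, 0, 0], [-26, 20, 0, 0], [-26, 20, 0, 0]]]}}

```text
t: 3.95
eef_pos: [0.4375, -0.1475, 0.267]
ee_rot: [-3.141, 0.001, -2.688]
force: [0.2, -1.0, -0.7]
width: 0.0872
gripper_force: 0.0
```

Request:
{"fn": "servo_tool", "kwargs": {"series": [[[-26, 20, 0, 0], [-26, 20, 0, 0], [-26, 20, 0, 0], [-26, 20, 0, 0], [-26, 20, 0, 0], [-26, 20, 0, 0], [-26, 20, 0, 0], [-26, 20, 0, 0], [-26, 20, 0, 0], [0, 0, 0, 0]]]}}

```text
t: 4.78
eef_pos: [0.5708, 0.1194, 0.2656]
ee_rot: [-3.141, -0.0, -2.686]
force: [-0.7, -0.9, 1.3]
width: 0.0872
gripper_force: 0.0
```

```bash
cat > st.py <<'E'
from h import *
s=telemetry.get_state();p=np.array(s['eef_pos']);y=s['ee_rot'][2]
import sys
g=np.array([float(v) for v in sys.argv[1:5]]);d=g[:3]-p
X=np.array([np.cos(y),np.sin(y),0]);Y=np.array([np.sin(y),-np.cos(y),0])
print('t',round(s['t'],2),'p',p.round(4),'yaw',round(y,4),'move mm',(d@X*1e3).round(1),(d@Y*1e3).round(1),(-d[2]*1e3).round(1),'roll',round(y-g[3],4))
print('F',np.round(s['force'],2),'M',np.round(s['moment'],3),'w',round(s['width'],4),'gf',s['gripper_force'],'q',np.round(s['q'],2))
E
python3 st.py .595 .165 .15 -2.688
```

```text
t 4.78 p [0.5708 0.1194 0.2656] yaw -2.6858 move mm -41.8 30.3 115.6 roll 0.0022
F [-0.66 -0.92  1.28] M [-0.036 -0.047  0.032] w 0.0872 gf 0.0 q [ 0.54  0.19 -0.14  0.   -1.25 -1.66]
```

Request:
{"fn": "servo_tool", "kwargs": {"series": [[[-14, 10, 20, 0], [-14, 10, 20, 0], [-13.8, 10.3, 20, 0], [0, 0, 20, 0], [0, 0, 15, 0], [0, 0, 10, 0], [0, 0, 10, 0], [0, 0, 0, 0], [0, 0, 0, 0], [0, 0, 0, 0]]]}}

```text
t: 5.62
eef_pos: [0.5937, 0.1608, 0.1527]
ee_rot: [-3.141, 0.002, -2.689]
force: [0.2, -0.1, -0.5]
width: 0.0878
gripper_force: 0.0
```

```bash
python3 st.py .595 .165 .097 -2.688
python3 - <<'E'
from h import *
a=eyes.grab_frame('top');b=eyes.grab_frame('scene')
A=cv2.resize(a[165:235,255:325],(395,395),interpolation=cv2.INTER_CUBIC);B=cv2.resize(b[165:235,317:387],(395,395),interpolation=cv2.INTER_CUBIC)
save('','pre.png',np.clip(np.hstack([A,B])*1.5,0,255).astype(np.uint8))
E
```

```text
t 5.62 p [0.5937 0.1608 0.1527] yaw -2.6887 move mm -3.1 3.2 55.7 roll -0.0007
F [ 0.17 -0.08 -0.51] M [ 0.046 -0.035  0.032] w 0.0878 gf 0.0 q [ 0.58  0.32 -0.23  0.   -1.03 -1.7 ]
```

View pics/pre.png

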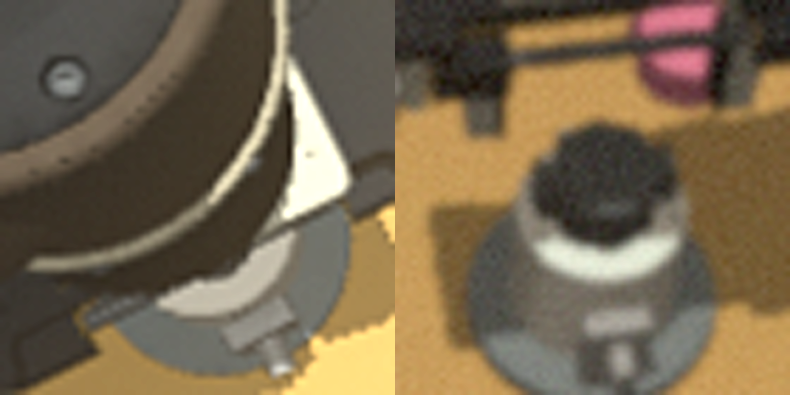

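The scene view shows the finger tips at (487,125) and (735,95), straddling the cap at (605,190) with clearance on both sides. I'll descend.

Request:
{"fn": "servo_tool", "kwargs": {"series": [[[-3, 3.2, 0, 0], [0, 0, 5, 0], [0, 0, 10, 0], [0, 0, 10, 0], [0, 0, 10, 0], [0, 0, 5, 0], [0, 0, 5, 0], [0, 0, 5, 0], [0, 0, 3, 0], [0, 0, 0, 0]]]}}

```text
t: 6.55
eef_pos: [0.5941, 0.1647, 0.0978]
ee_rot: [-3.142, -0.001, -2.689]
force: [0.2, -0.4, -0.4]
width: 0.0879
gripper_force: 0.0
```

```bash
python3 st.py .595 .165 .097 -2.688
python3 - <<'E'
from h import *
b=eyes.grab_frame('scene')
save('','low.png',np.clip(cv2.resize(b[155:225,307:397],(720,560),interpolation=cv2.INTER_CUBIC)*1.5,0,255).astype(np.uint8))
E
python3 st.py .595 .165 .097 -2.688
```

```text
t 6.55 p [0.5941 0.1647 0.0978] yaw -2.6889 move mm -1.0 -0.2 0.8 roll -0.0009
F [ 0.22 -0.43 -0.41] M [0.03  0.04  0.001] w 0.0879 gf 0.0 q [ 0.59  0.37 -0.28 -0.   -0.91 -1.7 ]
t 6.6 p [0.5943 0.1648 0.0983] yaw -2.6887 move mm -0.7 -0.1 1.3 roll -0.0007
F [-0.29 -0.7   0.56] M [-0.01  -0.026 -0.047] w 0.0873 gf 0.0 q [ 0.59  0.37 -0.28  0.   -0.92 -1.7 ]
```

View pics/low.png

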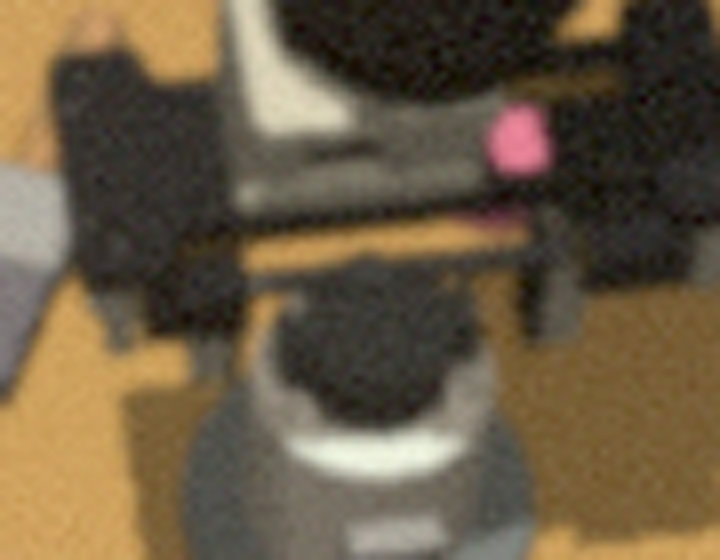

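The fingers flank the cap at its own level: inner edges at about 235 and 530, cap centre at about 378. I'll close softly to check centring.

Request:
{"fn": "servo_tool", "kwargs": {"series": [[[-0.8, 0, 1, 0], [0, 0, 1, 0], [0, 0, 0, 0], [0, 0, 0, 0], [0, 0, 0, 0], [0, 0, 0, 0], [0, 0, 0, 0], [0, 0, 0, 0], [0, 0, 0, 0], [0, 0, 0, 0]]], "claw": 1, "grip_force": 4}}

```text
t: 7.43
eef_pos: [0.5951, 0.1653, 0.0968]
ee_rot: [-3.142, 0.0, -2.689]
force: [-0.4, -0.5, 1.3]
width: 0.0606
gripper_force: 4.0
```

```bash
python3 st.py .595 .165 .096 -2.688
```

```text
t 7.43 p [0.5951 0.1653 0.0968] yaw -2.6887 move mm 0.2 -0.2 0.8 roll -0.0007
F [-0.37 -0.47  1.34] M [-0.073  0.237  0.008] w 0.0606 gf 3.996651917695999 q [ 0.59  0.38 -0.28  0.   -0.91 -1.7 ]
```

Request:
{"fn": "servo_tool", "kwargs": {"series": [[[0, 0, 0, 0], [0, 0, 0, 0], [0, 0, 0, 0], [0, 0, 0, 0], [0, 0, 0, 0], [0, 0, 0, 0], [0, 0, 0, 0], [0, 0, 0, 0], [0, 0, 0, 0], [0, 0, 0, 0]]], "grip_force": 25}}

```text
t: 8.27
eef_pos: [0.5952, 0.1652, 0.0967]
ee_rot: [-3.142, 0.0, -2.689]
force: [-0.1, -1.3, 4.9]
width: 0.0505
gripper_force: 25.0
```

```bash
python3 st.py .595 .165 .096 -2.688
```

```text
t 8.27 p [0.5952 0.1652 0.0967] yaw -2.6888 move mm 0.2 -0.1 0.7 roll -0.0008
F [-0.09 -1.31  4.9 ] M [-0.306  0.373 -0.001] w 0.0505 gf 24.99681893003583 q [ 0.59  0.38 -0.28  0.   -0.91 -1.7 ]
```

Both tabs are fully in. I'll start turning.

Request:
{"fn": "servo_tool", "kwargs": {"series": [[[0, 0, 0, -0.02], [0, 0, 0, -0.02], [0, 0, 0, -0.02], [0, 0, 0, -0.02], [0, 0, 0, -0.02], [0, 0, 0, -0.02], [0, 0, 0, -0.02], [0, 0, 0, -0.02], [0, 0, 0, 0], [0, 0, 0, 0]]]}}

```text
t: 9.1
eef_pos: [0.5953, 0.1648, 0.0967]
ee_rot: [-3.141, -0.0, -2.528]
force: [-0.3, -3.5, 6.2]
width: 0.0507
gripper_force: 25.0
```

```bash
python3 st.py .595 .165 .096 -2.688
```

```text
t 9.1 p [0.5953 0.1648 0.0967] yaw -2.5283 move mm 0.1 0.4 0.7 roll 0.1597
F [-0.26 -3.46  6.2 ] M [-1.188 -0.162  0.059] w 0.0507 gf 25.000860724920102 q [ 0.59  0.38 -0.28  0.   -0.91 -1.54]
```

Request:
{"fn": "servo_tool", "kwargs": {"series": [[[0, 0, 0, -0.04], [0, 0, 0, -0.04], [0, 0, 0, -0.04], [0, 0, 0, -0.04], [0, 0, 0, -0.04], [0, 0, 0, -0.04], [0, 0, 0, -0.04], [0, 0, 0, -0.04], [0, 0, 0, -0.04], [0, 0, 0, -0.04]]]}}

```text
t: 9.93
eef_pos: [0.5953, 0.1643, 0.0967]
ee_rot: [-3.141, -0.001, -2.127]
force: [1.7, -5.6, 5.7]
width: 0.0504
gripper_force: 25.0
```

```bash
python3 st.py .595 .165 .096 -2.688
```

```text
t 9.93 p [0.5953 0.1643 0.0967] yaw -2.1267 move mm -0.5 0.6 0.7 roll 0.5613
F [ 1.66 -5.64  5.7 ] M [-2.097 -0.347 -0.131] w 0.0504 gf 25.00075824449425 q [ 0.59  0.38 -0.28  0.   -0.91 -1.14]
```

Request:
{"fn": "servo_tool", "kwargs": {"series": [[[0.8, -0.5, 0, 0], [0, 0, 0, -0.01], [0, 0, 0, -0.01], [0, 0, 0, -0.01], [0, 0, 0, -0.01], [0, 0, 0, -0.01], [0, 0, 0, -0.01], [0, 0, 0, 0], [0, 0, 0, 0], [0, 0, 0, 0]]]}}

```text
t: 10.77
eef_pos: [0.5953, 0.164, 0.0967]
ee_rot: [-3.141, -0.0, -2.068]
force: [1.3, -2.9, 6.1]
width: 0.0505
gripper_force: 25.0
```

```bash
python3 st.py .595 .165 .096 -2.688
```

```text
t 10.77 p [0.5953 0.164  0.0967] yaw -2.0681 move mm -0.7 0.7 0.7 roll 0.6199
F [ 1.33 -2.95  6.13] M [-1.157 -0.229  0.01 ] w 0.0505 gf 25.00291403855954 q [ 0.59  0.37 -0.28  0.   -0.91 -1.08]
```

Request:
{"fn": "servo_tool", "kwargs": {"series": [[[0, 0, 0, -0.01], [0, 0, 0, -0.01], [0, 0, 0, -0.01], [0, 0, 0, -0.01], [0, 0, 0, -0.01], [0, 0, 0, -0.01], [0, 0, 0, 0], [0, 0, 0, 0], [0, 0, 0, 0], [0, 0, 0, 0]]]}}

```text
t: 11.6
eef_pos: [0.5953, 0.1638, 0.0967]
ee_rot: [-3.141, -0.0, -2.008]
force: [0.7, -3.9, 5.1]
width: 0.0503
gripper_force: 25.0
```

```bash
python3 st.py .595 .165 .096 -2.688
```

```text
t 11.6 p [0.5953 0.1638 0.0967] yaw -2.0082 move mm -0.9 0.8 0.7 roll 0.6798
F [ 0.7  -3.9   5.11] M [-1.418 -0.342 -0.025] w 0.0503 gf 25.004297683572076 q [ 0.58  0.37 -0.28  0.   -0.91 -1.02]
```

Request:
{"fn": "servo_tool", "kwargs": {"series": [[[0, 0, 0, -0.008], [0, 0, 0, -0.008], [0, 0, 0, -0.008], [0, 0, 0, -0.008], [0, 0, 0, -0.008], [0, 0, 0, 0], [0, 0, 0, 0], [0, 0, 0, 0], [0, 0, 0, 0], [0, 0, 0, 0]]]}}

```text
t: 12.43
eef_pos: [0.5954, 0.1638, 0.0967]
ee_rot: [-3.141, -0.001, -1.968]
force: [1.8, -4.2, 5.2]
width: 0.0502
gripper_force: 25.0
```

```bash
python3 st.py .595 .165 .096 -2.688
```

```text
t 12.43 p [0.5954 0.1638 0.0967] yaw -1.9681 move mm -1.0 0.8 0.7 roll 0.7199
F [ 1.76 -4.15  5.24] M [-1.588 -0.392  0.033] w 0.0502 gf 25.003894487495018 q [ 0.58  0.37 -0.28  0.   -0.91 -0.98]
```

Request:
{"fn": "servo_tool", "kwargs": {"series": [[[0, 0, 0, -0.008], [0, 0, 0, -0.008], [0, 0, 0, -0.008], [0, 0, 0, -0.008], [0, 0, 0, -0.008], [0, 0, 0, 0], [0, 0, 0, 0], [0, 0, 0, 0], [0, 0, 0, 0], [0, 0, 0, 0]]]}}

```text
t: 13.27
eef_pos: [0.5954, 0.1637, 0.0967]
ee_rot: [-3.141, -0.001, -1.928]
force: [1.0, -4.9, 4.1]
width: 0.0504
gripper_force: 25.0
```

```bash
python3 st.py .595 .165 .096 -2.688
```

```text
t 13.27 p [0.5954 0.1637 0.0967] yaw -1.9282 move mm -1.0 0.8 0.7 roll 0.7598
F [ 0.97 -4.88  4.12] M [-1.761 -0.531 -0.05 ] w 0.0504 gf 25.004850787599935 q [ 0.58  0.37 -0.28  0.   -0.91 -0.94]
```

Request:
{"fn": "servo_tool", "kwargs": {"series": [[[0.7, -0.2, 0, 0], [0, 0, 0, -0.008], [0, 0, 0, -0.008], [0, 0, 0, -0.008], [0, 0, 0, -0.008], [0, 0, 0, -0.008], [0, 0, 0, 0], [0, 0, 0, 0], [0, 0, 0, 0], [0, 0, 0, 0]]]}}

```text
t: 14.1
eef_pos: [0.5954, 0.1635, 0.0967]
ee_rot: [-3.141, 0.0, -1.888]
force: [3.2, -3.6, 4.7]
width: 0.0507
gripper_force: 25.0
```

```bash
python3 st.py .595 .165 .096 -2.688
```

```text
t 14.1 p [0.5954 0.1635 0.0967] yaw -1.8881 move mm -1.3 0.8 0.7 roll 0.7999
F [ 3.18 -3.64  4.72] M [-1.447 -1.068 -0.019] w 0.0507 gf 24.99893626188168 q [ 0.58  0.37 -0.28  0.   -0.91 -0.9 ]
```

Request:
{"fn": "servo_tool", "kwargs": {"series": [[[0, 0, 0, -0.008], [0, 0, 0, -0.008], [0, 0, 0, -0.008], [0, 0, 0, -0.008], [0, 0, 0, -0.008], [0, 0, 0, 0], [0, 0, 0, 0], [0, 0, 0, 0], [0, 0, 0, 0], [0, 0, 0, 0]]]}}

```text
t: 14.93
eef_pos: [0.5954, 0.1634, 0.0967]
ee_rot: [-3.141, 0.0, -1.848]
force: [2.6, -4.3, 4.5]
width: 0.0505
gripper_force: 25.0
```

```bash
python3 st.py .595 .165 .096 -2.688
```

```text
t 14.93 p [0.5954 0.1634 0.0967] yaw -1.8482 move mm -1.4 0.8 0.7 roll 0.8398
F [ 2.65 -4.34  4.47] M [-1.543 -1.253 -0.058] w 0.0505 gf 24.999722714601376 q [ 0.58  0.37 -0.28  0.   -0.91 -0.86]
```

Request:
{"fn": "servo_tool", "kwargs": {"series": [[[0, 0, 0, -0.008], [0, 0, 0, -0.008], [0, 0, 0, -0.008], [0, 0, 0, -0.008], [0, 0, 0, -0.008], [0, 0, 0, 0], [0, 0, 0, 0], [0, 0, 0, 0], [0, 0, 0, 0], [0, 0, 0, 0]]]}}

```text
t: 15.77
eef_pos: [0.5955, 0.1634, 0.0967]
ee_rot: [-3.141, -0.0, -1.808]
force: [3.3, -4.0, 4.0]
width: 0.0502
gripper_force: 25.0
```

```bash
python3 st.py .595 .165 .096 -2.688
```

```text
t 15.77 p [0.5955 0.1634 0.0967] yaw -1.8081 move mm -1.5 0.9 0.7 roll 0.8799
F [ 3.29 -3.97  4.03] M [-1.753 -1.394 -0.07 ] w 0.0502 gf 24.999690865456614 q [ 0.58  0.37 -0.28  0.   -0.91 -0.82]
```

Request:
{"fn": "servo_tool", "kwargs": {"series": [[[0, 0, 0, -0.008], [0, 0, 0, -0.008], [0, 0, 0, -0.008], [0, 0, 0, -0.008], [0, 0, 0, -0.008], [0, 0, 0, 0], [0, 0, 0, 0], [0, 0, 0, 0], [0, 0, 0, 0], [0, 0, 0, 0]]]}}

```text
t: 16.6
eef_pos: [0.5956, 0.1633, 0.0968]
ee_rot: [-3.141, -0.0, -1.768]
force: [4.7, -5.7, 3.1]
width: 0.0504
gripper_force: 25.0
```

```bash
python3 st.py .595 .165 .096 -2.688
```

```text
t 16.6 p [0.5956 0.1633 0.0968] yaw -1.7682 move mm -1.6 0.9 0.8 roll 0.9198
F [ 4.68 -5.7   3.13] M [-1.832 -1.531 -0.08 ] w 0.0504 gf 24.998926899105527 q [ 0.58  0.37 -0.28  0.   -0.91 -0.78]
```

Request:
{"fn": "servo_tool", "kwargs": {"series": [[[0.6, -0.7, 0, 0], [0, 0, 0, -0.008], [0, 0, 0, -0.008], [0, 0, 0, -0.008], [0, 0, 0, -0.008], [0, 0, 0, -0.008], [0, 0, 0, 0], [0, 0, 0, 0], [0, 0, 0, 0], [0, 0, 0, 0]]]}}

```text
t: 17.43
eef_pos: [0.5958, 0.1631, 0.0967]
ee_rot: [-3.141, 0.0, -1.728]
force: [2.1, -2.4, 5.0]
width: 0.0504
gripper_force: 25.0
```

```bash
python3 st.py .595 .165 .096 -2.688
```

```text
t 17.43 p [0.5958 0.1631 0.0967] yaw -1.7281 move mm -1.7 1.1 0.7 roll 0.9599
F [ 2.07 -2.39  5.04] M [-0.855 -0.675 -0.027] w 0.0504 gf 24.998112713197926 q [ 0.58  0.38 -0.28 -0.   -0.91 -0.74]
```

Request:
{"fn": "servo_tool", "kwargs": {"series": [[[0, 0, 0, -0.008], [0, 0, 0, -0.008], [0, 0, 0, -0.008], [0, 0, 0, -0.008], [0, 0, 0, -0.008], [0, 0, 0, 0], [0, 0, 0, 0], [0, 0, 0, 0], [0, 0, 0, 0], [0, 0, 0, 0]]]}}

```text
t: 18.27
eef_pos: [0.5959, 0.1631, 0.0967]
ee_rot: [-3.141, 0.0, -1.688]
force: [3.4, -1.7, 4.4]
width: 0.0502
gripper_force: 25.0
```

```bash
python3 st.py .595 .165 .096 -2.688
```

```text
t 18.27 p [0.5959 0.1631 0.0967] yaw -1.6882 move mm -1.8 1.1 0.7 roll 0.9998
F [ 3.41 -1.66  4.36] M [-0.703 -1.017 -0.049] w 0.0502 gf 24.995688976246583 q [ 0.58  0.38 -0.28  0.   -0.91 -0.7 ]
```

Request:
{"fn": "servo_tool", "kwargs": {"series": [[[0, 0, 0, -0.008], [0, 0, 0, -0.008], [0, 0, 0, -0.008], [0, 0, 0, -0.008], [0, 0, 0, -0.008], [0, 0, 0, 0], [0, 0, 0, 0], [0, 0, 0, 0], [0, 0, 0, 0], [0, 0, 0, 0]]]}}

```text
t: 19.1
eef_pos: [0.5959, 0.163, 0.0967]
ee_rot: [-3.141, 0.0, -1.648]
force: [3.7, -2.5, 4.7]
width: 0.0502
gripper_force: 25.0
```

```bash
python3 st.py .595 .165 .096 -2.688
```

```text
t 19.1 p [0.5959 0.163  0.0967] yaw -1.6482 move mm -2.0 1.1 0.7 roll 1.0398
F [ 3.72 -2.51  4.66] M [-0.786 -1.575 -0.09 ] w 0.0502 gf 24.99430763547025 q [ 0.58  0.38 -0.28  0.   -0.91 -0.66]
```

Request:
{"fn": "servo_tool", "kwargs": {"series": [[[0, 0, 0, -0.008], [0, 0, 0, -0.008], [0, 0, 0, -0.008], [0, 0, 0, -0.008], [0, 0, 0, -0.008], [0, 0, 0, 0], [0, 0, 0, 0], [0, 0, 0, 0], [0, 0, 0, 0], [0, 0, 0, 0]]]}}

```text
t: 19.93
eef_pos: [0.5961, 0.1629, 0.0968]
ee_rot: [-3.141, 0.0, -1.608]
force: [5.4, -3.1, 4.4]
width: 0.0505
gripper_force: 25.0
```

```bash
python3 st.py .595 .165 .096 -2.688
```

```text
t 19.93 p [0.5961 0.1629 0.0968] yaw -1.6082 move mm -2.1 1.2 0.8 roll 1.0798
F [ 5.42 -3.13  4.38] M [-0.943 -1.807 -0.01 ] w 0.0505 gf 24.993976487185137 q [ 0.58  0.38 -0.28  0.   -0.91 -0.62]
```

Request:
{"fn": "servo_tool", "kwargs": {"series": [[[0.4, -0.8, 0, 0], [0, 0, 0, -0.008], [0, 0, 0, -0.008], [0, 0, 0, -0.008], [0, 0, 0, -0.008], [0, 0, 0, -0.008], [0, 0, 0, 0], [0, 0, 0, 0], [0, 0, 0, 0], [0, 0, 0, 0]]]}}

```text
t: 20.77
eef_pos: [0.5964, 0.1626, 0.0967]
ee_rot: [-3.141, 0.0, -1.568]
force: [2.4, -2.3, 5.7]
width: 0.0503
gripper_force: 25.0
```

```bash
python3 st.py .595 .165 .096 -2.688
```

```text
t 20.77 p [0.5964 0.1626 0.0967] yaw -1.5682 move mm -2.4 1.4 0.7 roll 1.1198
F [ 2.39 -2.3   5.68] M [-0.506 -1.068 -0.   ] w 0.0503 gf 24.996622944313458 q [ 0.58  0.38 -0.28 -0.   -0.91 -0.58]
```

Request:
{"fn": "servo_tool", "kwargs": {"series": [[[0, 0, 0, -0.008], [0, 0, 0, -0.008], [0, 0, 0, -0.008], [0, 0, 0, -0.008], [0, 0, 0, -0.008], [0, 0, 0, 0], [0, 0, 0, 0], [0, 0, 0, 0], [0, 0, 0, 0], [0, 0, 0, 0]]]}}

```text
t: 21.6
eef_pos: [0.5966, 0.1626, 0.0967]
ee_rot: [-3.141, 0.0, -1.528]
force: [4.3, -2.5, 5.1]
width: 0.0505
gripper_force: 25.0
```

```bash
python3 st.py .595 .165 .096 -2.688
```

```text
t 21.6 p [0.5966 0.1626 0.0967] yaw -1.5282 move mm -2.5 1.5 0.7 roll 1.1598
F [ 4.3  -2.52  5.09] M [-0.658 -1.295 -0.023] w 0.0505 gf 24.996956827556005 q [ 0.58  0.38 -0.28  0.   -0.91 -0.54]
```

Request:
{"fn": "servo_tool", "kwargs": {"series": [[[0, 0, 0, -0.008], [0, 0, 0, -0.008], [0, 0, 0, -0.008], [0, 0, 0, -0.008], [0, 0, 0, -0.008], [0, 0, 0, 0], [0, 0, 0, 0], [0, 0, 0, 0], [0, 0, 0, 0], [0, 0, 0, 0]]]}}

```text
t: 22.43
eef_pos: [0.5967, 0.1626, 0.0968]
ee_rot: [-3.141, 0.0, -1.488]
force: [3.8, -1.8, 5.2]
width: 0.0506
gripper_force: 25.0
```

```bash
python3 st.py .595 .165 .096 -2.688
```

```text
t 22.43 p [0.5967 0.1626 0.0968] yaw -1.4883 move mm -2.5 1.5 0.8 roll 1.1997
F [ 3.76 -1.85  5.24] M [-0.71 -1.48 -0.03] w 0.0506 gf 24.996415698523435 q [ 0.58  0.38 -0.28  0.   -0.91 -0.5 ]
```

Request:
{"fn": "servo_tool", "kwargs": {"series": [[[0, 0, 0, -0.008], [0, 0, 0, -0.008], [0, 0, 0, -0.008], [0, 0, 0, -0.008], [0, 0, 0, -0.008], [0, 0, 0, 0], [0, 0, 0, 0], [0, 0, 0, 0], [0, 0, 0, 0], [0, 0, 0, 0]]]}}

```text
t: 23.27
eef_pos: [0.5968, 0.1626, 0.0967]
ee_rot: [-3.141, 0.0, -1.448]
force: [5.5, -2.6, 4.8]
width: 0.0508
gripper_force: 25.0
```

```bash
python3 st.py .595 .165 .096 -2.688
```

```text
t 23.27 p [0.5968 0.1626 0.0967] yaw -1.4481 move mm -2.6 1.5 0.7 roll 1.2399
F [ 5.49 -2.65  4.78] M [-0.729 -1.633 -0.017] w 0.0508 gf 24.997607006512226 q [ 0.58  0.38 -0.28  0.   -0.91 -0.46]
```

Request:
{"fn": "servo_tool", "kwargs": {"series": [[[0.4, -0.7, 0, 0], [0, 0, 0, -0.008], [0, 0, 0, -0.008], [0, 0, 0, -0.008], [0, 0, 0, -0.008], [0, 0, 0, -0.008], [0, 0, 0, 0], [0, 0, 0, 0], [0, 0, 0, 0], [0, 0, 0, 0]]]}}

```text
t: 24.1
eef_pos: [0.597, 0.1624, 0.0967]
ee_rot: [-3.142, 0.0, -1.408]
force: [2.7, 0.3, 6.1]
width: 0.0498
gripper_force: 25.0
```

```bash
python3 st.py .595 .165 .096 -2.688
```

```text
t 24.1 p [0.597  0.1624 0.0967] yaw -1.4082 move mm -2.9 1.6 0.7 roll 1.2798
F [2.68 0.29 6.08] M [-0.234 -0.85  -0.052] w 0.0498 gf 25.000144424275277 q [ 0.58  0.38 -0.28 -0.   -0.91 -0.42]
```

The axis drift means I hold the tabs about 2.8 mm off-centre, so the cap is turning with the tool.

Request:
{"fn": "servo_tool", "kwargs": {"series": [[[0, 0, 0, -0.008], [0, 0, 0, -0.008], [0, 0, 0, -0.008], [0, 0, 0, -0.008], [0, 0, 0, -0.008], [0, 0, 0, 0], [0, 0, 0, 0], [0, 0, 0, 0], [0, 0, 0, 0], [0, 0, 0, 0]]]}}

```text
t: 24.93
eef_pos: [0.5971, 0.1624, 0.0967]
ee_rot: [-3.141, 0.0, -1.368]
force: [2.3, -0.0, 6.5]
width: 0.0503
gripper_force: 25.0
```

```bash
python3 st.py .595 .165 .096 -2.688
```

```text
t 24.93 p [0.5971 0.1624 0.0967] yaw -1.3681 move mm -3.0 1.5 0.7 roll 1.3199
F [ 2.33 -0.02  6.54] M [-0.292 -0.865 -0.023] w 0.0503 gf 25.000217097824468 q [ 0.58  0.38 -0.28 -0.   -0.91 -0.38]
```

Request:
{"fn": "servo_tool", "kwargs": {"series": [[[0, 0, 0, -0.008], [0, 0, 0, -0.008], [0, 0, 0, -0.008], [0, 0, 0, -0.008], [0, 0, 0, -0.008], [0, 0, 0, 0], [0, 0, 0, 0], [0, 0, 0, 0], [0, 0, 0, 0], [0, 0, 0, 0]]]}}

```text
t: 25.77
eef_pos: [0.5972, 0.1624, 0.0967]
ee_rot: [-3.141, 0.0, -1.328]
force: [2.3, -0.9, 6.2]
width: 0.0503
gripper_force: 25.0
```

```bash
python3 st.py .595 .165 .096 -2.688
```

```text
t 25.77 p [0.5972 0.1624 0.0967] yaw -1.3281 move mm -3.0 1.5 0.7 roll 1.3599
F [ 2.26 -0.85  6.21] M [-0.313 -1.005 -0.079] w 0.0503 gf 24.99879857165297 q [ 0.58  0.38 -0.28 -0.   -0.91 -0.34]
```

Request:
{"fn": "servo_tool", "kwargs": {"series": [[[0, 0, 0, -0.008], [0, 0, 0, -0.008], [0, 0, 0, -0.008], [0, 0, 0, -0.008], [0, 0, 0, -0.008], [0, 0, 0, 0], [0, 0, 0, 0], [0, 0, 0, 0], [0, 0, 0, 0], [0, 0, 0, 0]]]}}

```text
t: 26.6
eef_pos: [0.5974, 0.1627, 0.0967]
ee_rot: [-3.141, 0.001, -1.288]
force: [4.8, 0.2, 5.9]
width: 0.0499
gripper_force: 25.0
```

```bash
python3 st.py .595 .165 .096 -2.688
```

```text
t 26.6 p [0.5974 0.1627 0.0967] yaw -1.2881 move mm -2.9 1.6 0.7 roll 1.3999
F [4.78 0.19 5.85] M [-0.026 -1.314 -0.106] w 0.0499 gf 24.991537954031173 q [ 0.58  0.38 -0.28 -0.   -0.91 -0.3 ]
```

Request:
{"fn": "servo_tool", "kwargs": {"series": [[[0, 0, 0, -0.006], [0, 0, 0, -0.006], [0, 0, 0, -0.006], [0, 0, 0, -0.006], [0, 0, 0, 0], [0, 0, 0, 0], [0, 0, 0, 0], [0, 0, 0, 0], [0, 0, 0, 0], [0, 0, 0, 0]]]}}

```text
t: 27.43
eef_pos: [0.5976, 0.1628, 0.0967]
ee_rot: [-3.14, 0.001, -1.264]
force: [5.0, 1.3, 4.6]
width: 0.0504
gripper_force: 25.0
```

```bash
python3 st.py .595 .165 .096 -2.688
```

```text
t 27.43 p [0.5976 0.1628 0.0967] yaw -1.2642 move mm -2.9 1.8 0.7 roll 1.4238
F [4.96 1.33 4.61] M [ 0.614 -1.778 -0.112] w 0.0504 gf 24.979453114324315 q [ 0.58  0.38 -0.28 -0.   -0.91 -0.27]
```

Request:
{"fn": "servo_tool", "kwargs": {"series": [[[0, 0, 0, -0.006], [0, 0, 0, -0.006], [0, 0, 0, -0.006], [0, 0, 0, 0], [0, 0, 0, 0], [0, 0, 0, 0], [0, 0, 0, 0], [0, 0, 0, 0], [0, 0, 0, 0], [0, 0, 0, 0]]]}}

```text
t: 28.27
eef_pos: [0.5978, 0.1629, 0.0967]
ee_rot: [-3.14, 0.001, -1.246]
force: [5.6, 2.1, 3.6]
width: 0.0502
gripper_force: 25.0
```

```bash
python3 st.py .595 .165 .096 -2.688
```

```text
t 28.27 p [0.5978 0.1629 0.0967] yaw -1.2464 move mm -2.9 2.0 0.7 roll 1.4416
F [5.58 2.07 3.64] M [ 0.647 -1.989 -0.23 ] w 0.0502 gf 24.971373868553144 q [ 0.58  0.38 -0.28 -0.   -0.91 -0.26]
```

Request:
{"fn": "servo_tool", "kwargs": {"series": [[[0, 0, 0, -0.005], [0, 0, 0, -0.005], [0, 0, 0, 0], [0, 0, 0, 0], [0, 0, 0, 0], [0, 0, 0, 0], [0, 0, 0, 0], [0, 0, 0, 0], [0, 0, 0, 0], [0, 0, 0, 0]]]}}

```text
t: 29.1
eef_pos: [0.5979, 0.1629, 0.0967]
ee_rot: [-3.14, 0.001, -1.237]
force: [5.4, 1.8, 4.1]
width: 0.0506
gripper_force: 25.0
```

```bash
python3 st.py .595 .165 .096 -2.688
```

```text
t 29.1 p [0.5979 0.1629 0.0967] yaw -1.2366 move mm -2.9 2.0 0.7 roll 1.4514
F [5.45 1.8  4.14] M [ 0.717 -2.069 -0.3  ] w 0.0506 gf 24.967042878297487 q [ 0.58  0.38 -0.28 -0.   -0.91 -0.25]
```

The moment has climbed steadily from -0.1 to -0.30 N m, so this is the end stop. I'll ease off slightly and lift a little.

Request:
{"fn": "servo_tool", "kwargs": {"series": [[[0, 0, 0, 0.012], [0, 0, 0, 0.012], [0, -0.9, 0, 0], [0, 0, -1, 0], [0, 0, -1, 0], [0, 0, -1, 0], [0, 0, -1, 0], [0, 0, 0, 0], [0, 0, 0, 0], [0, 0, 0, 0]]]}}

```text
t: 29.93
eef_pos: [0.5974, 0.1631, 0.0993]
ee_rot: [3.141, 0.001, -1.261]
force: [5.3, 4.1, -2.5]
width: 0.0504
gripper_force: 24.9
```

```bash
python3 st.py .595 .165 .096 -2.688
```

```text
t 29.93 p [0.5974 0.1631 0.0993] yaw -1.2607 move mm -2.5 1.7 3.3 roll 1.4273
F [ 5.33  4.15 -2.45] M [ 1.427 -1.679 -0.111] w 0.0504 gf 24.946059065075588 q [ 0.58  0.38 -0.28 -0.   -0.92 -0.27]
```

Request:
{"fn": "servo_tool", "kwargs": {"series": [[[-0.3, -0.6, -1, 0], [0, 0, -1, 0], [0, 0, -1, 0], [0, 0, -1, 0], [0, 0, -1, 0], [0, 0, -1, 0], [0, 0, -1, 0], [0, 0, -1, 0], [0, 0, 0, 0], [0, 0, 0, 0]]]}}

```text
t: 30.77
eef_pos: [0.5975, 0.1623, 0.108]
ee_rot: [3.139, -0.0, -1.261]
force: [0.4, -0.2, -1.5]
width: 0.0503
gripper_force: 25.0
```

```bash
python3 st.py .595 .165 .096 -2.688
```

```text
t 30.77 p [0.5975 0.1623 0.108 ] yaw -1.2609 move mm -3.3 1.5 12.0 roll 1.4271
F [ 0.45 -0.17 -1.55] M [ 0.179 -0.037  0.02 ] w 0.0503 gf 24.967953833097454 q [ 0.58  0.37 -0.27 -0.   -0.94 -0.27]
```

The cap is free; the wrist carries about its own weight. I'll lift it clear.

Request:
{"fn": "servo_tool", "kwargs": {"series": [[[0, 0, -3, 0], [0, 0, -4, 0], [0, 0, -5, 0], [0, 0, -6, 0], [0, 0, -6, 0], [0, 0, -8, 0], [0, 0, -10, 0], [0, 0, -10, 0], [0, 0, 0, 0], [0, 0, 0, 0]]]}}

```text
t: 31.6
eef_pos: [0.5989, 0.1632, 0.1616]
ee_rot: [-3.14, 0.001, -1.261]
force: [-0.3, -0.1, -1.0]
width: 0.0505
gripper_force: 25.0
```

```bash
python3 st.py .571 -.119 .16 -1.26
python3 - <<'E'
from h import *
b=eyes.grab_frame('scene')
save('','lift.png',np.clip(cv2.resize(b[135:235,297:417],(720,600),interpolation=cv2.INTER_CUBIC)*1.5,0,255).astype(np.uint8))
E
```

```text
t 31.6 p [0.5989 0.1632 0.1616] yaw -1.2608 move mm 260.2 112.6 1.6 roll -0.0008
F [-0.27 -0.08 -0.97] M [0.015 0.122 0.005] w 0.0505 gf 24.969648267807543 q [ 0.58  0.32 -0.2  -0.   -1.05 -0.27]
```

View pics/lift.png

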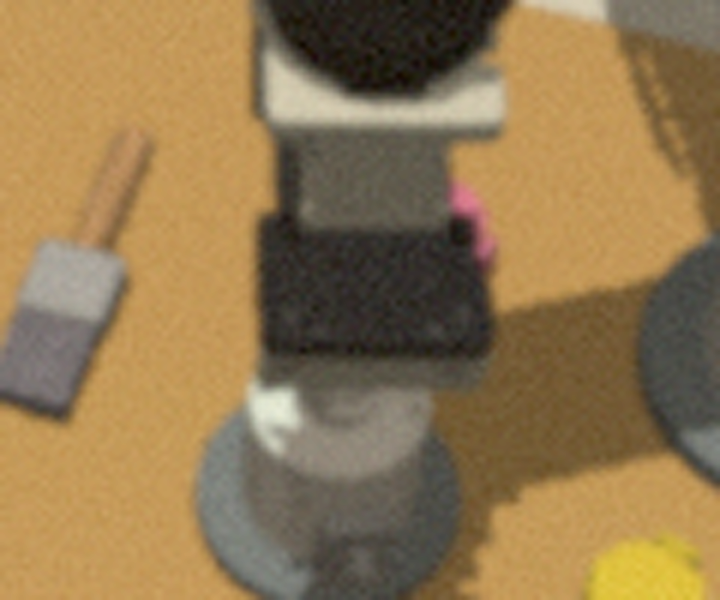

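The scene view shows the cap held between the fingers around (375,330), above the bare jar neck at (345,400), with the brush undisturbed. The measured weight also matches. I'll carry it to the tray.

Request:
{"fn": "servo_tool", "kwargs": {"series": [[[6, 2.6, 0, 0], [14, 6, 0, 0], [20, 8.6, 0, 0], [20, 8.6, 0, 0], [20, 8.6, 0, 0], [20, 8.6, 0, 0], [20, 8.6, 0, 0], [20, 8.6, 0, 0], [20, 8.6, 0, 0], [20, 8.6, 0, 0]]]}}

```text
t: 32.48
eef_pos: [0.5786, -0.0343, 0.1601]
ee_rot: [3.141, 0.0, -1.261]
force: [0.6, -0.4, -1.3]
width: 0.0505
gripper_force: 25.0
```

Request:
{"fn": "servo_tool", "kwargs": {"series": [[[20, 8.6, 0, 0], [20, 8.6, 0, 0], [18, 8, 0, 0], [14, 6, 0, 0], [8, 4, 0, 0], [0, 0, 10, 0], [0, 0, 20, 0], [0, 0, 20, 0], [0, 0, 20, 0], [0, 0, 10, 0]]]}}

```text
t: 33.32
eef_pos: [0.5686, -0.1188, 0.0775]
ee_rot: [3.138, 0.001, -1.261]
force: [-0.6, -1.2, -1.5]
width: 0.0505
gripper_force: 25.0
```

```bash
python3 st.py .571 -.119 .0137 -1.26
```

```text
t 33.32 p [ 0.5686 -0.1188  0.0775] yaw -1.2611 move mm 0.9 -2.2 63.8 roll -0.0011
F [-0.59 -1.2  -1.51] M [0.034 0.254 0.071] w 0.0505 gf 24.96940959868084 q [ 0.13  0.35 -0.38 -0.   -0.85  0.18]
```

Request:
{"fn": "servo_tool", "kwargs": {"series": [[[0, -2, 10, 0], [0, 0, 15, 0], [0, 0, 12, 0], [0, 0, 8, 0], [0, 0, 5, 0], [0, 0, 3, 0], [0, 0, 2, 0], [0, 0, 0, 0], [0, 0, 0, 0], [0, 0, 0, 0]]]}}

```text
t: 34.15
eef_pos: [0.5729, -0.1185, 0.0262]
ee_rot: [-3.141, -0.0, -1.261]
force: [-0.1, 0.8, -0.3]
width: 0.0507
gripper_force: 25.0
```

```bash
python3 st.py .571 -.119 .0137 -1.26
```

```text
t 34.15 p [ 0.5729 -0.1185  0.0262] yaw -1.2607 move mm -0.1 1.9 12.5 roll -0.0007
F [-0.08  0.8  -0.26] M [-0.026  0.083 -0.007] w 0.0507 gf 24.96970364437402 q [ 0.13  0.42 -0.42  0.   -0.73  0.18]
```

Request:
{"fn": "servo_tool", "kwargs": {"series": [[[0, 0, 2, 0], [0, 0, 2, 0], [0, 0, 2, 0], [0, 0, 1, 0], [0, 0, 1, 0], [0, 0, 1, 0], [0, 0, 1, 0], [0, 0, 0, 0], [0, 0, 0, 0], [0, 0, 0, 0]]]}}

```text
t: 34.98
eef_pos: [0.5725, -0.1185, 0.0156]
ee_rot: [-3.141, -0.0, -1.261]
force: [-0.2, -0.2, -1.1]
width: 0.0505
gripper_force: 25.0
```

Request:
{"fn": "servo_tool", "kwargs": {"series": [[[0, 0, 0.5, 0], [0, 0, 0.5, 0], [0, 0, 0.5, 0], [0, 0, 0.3, 0], [0, 0, 0, 0], [0, 0, 0, 0], [0, 0, 0, 0], [0, 0, 0, 0], [0, 0, 0, 0], [0, 0, 0, 0]]]}}

```text
t: 35.82
eef_pos: [0.5724, -0.1185, 0.0138]
ee_rot: [3.142, 0.0, -1.261]
force: [0.6, -0.0, -0.3]
width: 0.0504
gripper_force: 25.0
```

```bash
python3 st.py .571 -.119 .0137 -1.26
```

```text
t 35.82 p [ 0.5724 -0.1185  0.0138] yaw -1.2609 move mm 0.0 1.5 0.1 roll -0.0009
F [ 0.6  -0.03 -0.34] M [0.047 0.178 0.07 ] w 0.0504 gf 24.971364766875013 q [ 0.13  0.43 -0.43 -0.   -0.7   0.18]
```

Request:
{"fn": "servo_tool", "kwargs": {"series": [[[0, 0, 0.2, 0], [0, 0, 0.2, 0], [0, 0, 0.2, 0], [0, 0, 0, 0], [0, 0, 0, 0], [0, 0, 0, 0], [0, 0, 0, 0], [0, 0, 0, 0], [0, 0, 0, 0], [0, 0, 0, 0]]]}}

```text
t: 36.65
eef_pos: [0.5725, -0.1185, 0.0137]
ee_rot: [-3.141, -0.0, -1.261]
force: [-2.2, 1.2, 5.6]
width: 0.0504
gripper_force: 25.0
```

```bash
python3 st.py .571 -.119 .0137 -1.26
```

```text
t 36.65 p [ 0.5725 -0.1185  0.0137] yaw -1.2606 move mm -0.0 1.5 0.0 roll -0.0006
F [-2.2   1.18  5.62] M [ 3.270e-01  1.099e+00 -1.000e-03] w 0.0504 gf 24.990758071925825 q [ 0.13  0.43 -0.43  0.   -0.7   0.18]
```

The cap is resting on the tray floor with a light push. I'll ease the grip, then open.

Request:
{"fn": "servo_tool", "kwargs": {"series": [[[0, 0, -0.3, 0], [0, 0, 0, 0], [0, 0, 0, 0], [0, 0, 0, 0], [0, 0, 0, 0], [0, 0, 0, 0], [0, 0, 0, 0], [0, 0, 0, 0], [0, 0, 0, 0], [0, 0, 0, 0]]], "grip_force": 4}}

```text
t: 37.48
eef_pos: [0.5726, -0.1185, 0.0137]
ee_rot: [-3.141, -0.0, -1.261]
force: [-2.0, 1.0, 5.7]
width: 0.0603
gripper_force: 4.0
```

Request:
{"fn": "servo_tool", "kwargs": {"series": [[[0, 0, 0, 0], [0, 0, 0, 0], [0, 0, 0, 0], [0, 0, 0, 0], [0, 0, 0, 0], [0, 0, 0, 0], [0, 0, 0, 0], [0, 0, 0, 0], [0, 0, 0, 0], [0, 0, 0, 0]]], "claw": -1}}

```text
t: 38.32
eef_pos: [0.5724, -0.1185, 0.0135]
ee_rot: [3.142, 0.0, -1.261]
force: [0.4, -0.7, 0.3]
width: 0.0873
gripper_force: 0.0
```

Request:
{"fn": "servo_tool", "kwargs": {"series": [[[0, 0, -2, 0], [0, 0, -5, 0], [0, 0, -10, 0], [0, 0, -20, 0], [0, 0, -25, 0], [0, 0, -25, 0], [0, 0, -25, 0], [0, 0, -25, 0], [0, 0, -20, 0], [0, 0, 0, 0]]]}}

```text
t: 39.15
eef_pos: [0.575, -0.1187, 0.1766]
ee_rot: [-3.134, -0.003, -1.26]
force: [-0.8, 0.3, -0.1]
width: 0.0876
gripper_force: 0.0
```

Request:
{"fn": "servo_tool", "kwargs": {"series": [[[20, 8, -5, 0], [20, 8, -5, 0], [20, 8, 0, 0], [20, 8, 0, 0], [20, 8, 0, 0], [20, 8, 0, 0], [20, 8, 0, 0], [20, 8, 0, 0], [0, 0, 0, 0], [0, 0, 0, 0]]]}}

```text
t: 39.98
eef_pos: [0.5598, -0.2913, 0.1807]
ee_rot: [-3.142, 0.0, -1.263]
force: [0.4, 0.2, -0.2]
width: 0.0876
gripper_force: 0.0
```

```bash
python3 st.py .571 -.119 .0137 -1.26
python3 - <<'E'
from h import *
a=save('top','end_top.png');b=eyes.grab_frame('scene')
A=cv2.resize(a[120:290,220:460],(560,397));B=cv2.resize(b[150:220,205:305],(560,392))[:200]
B=cv2.resize(b[150:215,210:300],(277,200),interpolation=cv2.INTER_CUBIC)
im=np.zeros((397,840,3),np.uint8);im=im[:,:800]
im[:,:520]=cv2.resize(a[120:290,220:460],(520,397));im[:202,520:]=cv2.resize(b[150:215,210:300],(280,202),interpolation=cv2.INTER_CUBIC);im[202:,520:]=cv2.resize(b[170:235,322:412],(280,195),interpolation=cv2.INTER_CUBIC)
save('','end.png',np.clip(im*1.5,0,255).astype(np.uint8))
for n in('top','scene'):
  for o in('cap_center','findbox','vial','brush'):
    for d in recognise(n,o)[:3]:print(n,o,np.round(d['position'],3),round(d['conf'],2))
E
```

```text
t 39.98 p [ 0.5598 -0.2913  0.1807] yaw -1.2627 move mm -160.8 -62.9 167.0 roll -0.0027
F [ 0.44  0.16 -0.21] M [0.005 0.12  0.009] w 0.0876 gf 0.0 q [-0.17  0.32 -0.15 -0.   -1.1   0.48]
top cap_center [0.612 0.304 0.025] 0.77
top cap_center [ 0.571 -0.117  0.031] 0.7
top cap_center [0.458 0.176 0.026] 0.66
top findbox [ 0.752 -0.084  0.014] 0.74
top vial [0.737 0.141 0.066] 0.52
top brush [0.531 0.026 0.02 ] 0.71
scene cap_center [0.466 0.174 0.029] 0.88
scene cap_center [ 0.579 -0.11   0.032] 0.81
scene cap_center [0.62 0.31 0.03] 0.6
scene findbox [ 0.752 -0.079  0.016] 0.94
scene vial [0.752 0.147 0.066] 0.73
scene brush [0.54  0.027 0.018] 0.97
```

View pics/end.png

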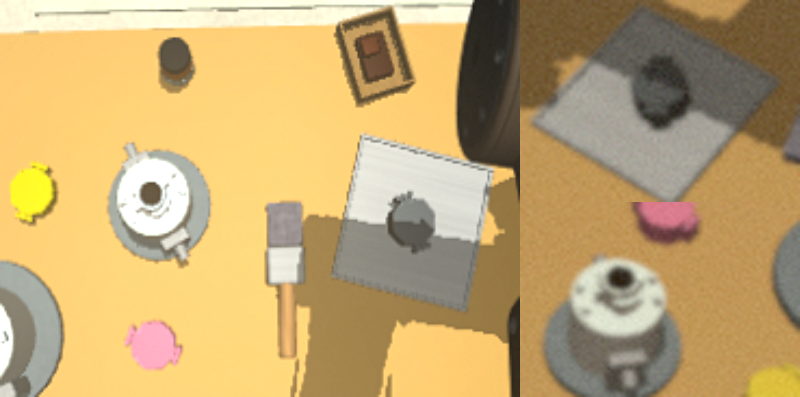

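The cap lies upright near the middle of the tray at (410,222), the jar neck is bare and intact at (150,193), and the box, vial and brush have not moved. I'll hand it in.

```bash
python3 -c "
from station import ticket
print(ticket.job_done())"
```

```text
the job is handed in; nothing more can be done
None
```

I opened the jar and set the grey cap upright, flat in the steel tray; I felt the end stop at about 83° of turn (0.30 N m against the 0.6 N m crack limit), the specimen box, vial and brush did not move, and I handed the job in at about 40 s.

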